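# Stir the polishing balls in the jeweller's finishing bowl

## Task

Take the straight-handled wooden stirrer out of the tool rack and stir the ceramic polishing balls with its tip down among them close to the bowl's floor: starting at the far side of the bowl (away from the robot's base), go round about midway between the middle and the wall two full turns, clockwise as seen from above, back to the far side. Then stand the stirrer upright in its own hole in the rack again and let go; all balls stay in the bowl and the other two tools stay in their places.

Things in the scene. Friction and masses are not known exactly. Their poses are not given: they have to be found in the camera images.
- stirrer_grip (a point): Loose wooden stirrer (about 80 g) standing upright in one of the rack's holes. From the top: straight round handle 24 mm across, 80 mm long; disc collar 52 mm across, 6 mm thick, resting on the rack; round shaft 18 mm across, 95 mm long, rounded foot. This point: on the axis half-way up the handle, 46 mm above the collar's underside, 141 mm above the foot. z axis up along the tool.
- stirrer_tip (a point): The foot of the same stirrer: the lowest point of its shaft, on the axis, 141 mm below the middle of the handle. It starts 10 mm above the bench.
- bowl: Round open steel bowl, fixed to the bench, 116 mm across the rim, 55 mm high, walls 4 mm, flat inner floor 5 mm above the bench and 104 mm across; eight loose ceramic balls lie in it in one layer. Origin: centre of its underside, on the bench. Axes are the world's: +x is the far side (away from the robot's base), +y left.
- rack: Wooden tool rack, fixed: a level board 70 mm (x) by 270 mm (y), 15 mm thick, top 105 mm above the bench, on two end cheeks, 294 mm long in all. Three through holes of 34 mm on its long centre line at y = -90, 0, 90 mm, one tool in each: stirrer, graver, brush in any order. Origin on the bench under the middle hole; turned by up to 15 degrees.
- graver_top (a point): A bystander to leave in its hole: a graver with a short mushroom-shaped wooden handle 38 mm across on a brass collar of 52 mm, steel shaft below. Loose. This point is at the top of its handle, 152 mm above the bench.
- brush_top (a point): A bystander to leave in its hole: a bench brush with a dark bristle block 50 x 16 mm on top, bristles up, on a dark wooden collar of 52 mm. Loose. This point is at the top of the bristles, 151 mm above the bench.
- bead0_center (a point): Ball 0 of eight alike: white ceramic polishing ball, 24 mm across, 18 g, slippery, loose in the bowl. The point is its centre, at the start 17 mm above the bench.
- bead1_center (a point): Ball 1 of eight alike: white ceramic polishing ball, 24 mm across, 18 g, slippery, loose in the bowl. The point is its centre, at the start 17 mm above the bench.
- bead2_center (a point): Ball 2 of eight alike: white ceramic polishing ball, 24 mm across, 18 g, slippery, loose in the bowl. The point is its centre, at the start 17 mm above the bench.
- bead3_center (a point): Ball 3 of eight alike: white ceramic polishing ball, 24 mm across, 18 g, slippery, loose in the bowl. The point is its centre, at the start 17 mm above the bench.
- bead4_center (a point): Ball 4 of eight alike: white ceramic polishing ball, 24 mm across, 18 g, slippery, loose in the bowl. The point is its centre, at the start 17 mm above the bench.
- bead5_center (a point): Ball 5 of eight alike: white ceramic polishing ball, 24 mm across, 18 g, slippery, loose in the bowl. The point is its centre, at the start 17 mm above the bench.
- bead6_center (a point): Ball 6 of eight alike: white ceramic polishing ball, 24 mm across, 18 g, slippery, loose in the bowl. The point is its centre, at the start 17 mm above the bench.
- bead7_center (a point): Ball 7 of eight alike: white ceramic polishing ball, 24 mm across, 18 g, slippery, loose in the bowl. The point is its centre, at the start 17 mm above the bench.

How it is judged:
By the outcome, as a careful person would: the job done as asked, in the order asked, and still so for the second after the job is handed in, with the robot touching nothing.
It also fails if it takes over 66 s, if anything falls off the work surface, if the arm or the gripper's body presses on something with over 40 N, if the wrist force passes 120 N, or if a joint passes its speed limit or range.

## Robot

A 7-joint arm with a two-finger parallel gripper is mounted at the origin on the work surface. World frame = base frame: x ahead of the robot, y to its left, z up, the work surface at z = 0. Lengths are in m, angles in rad, forces in N, time in s.
With the tool pointing down it reaches from about 0.4 to 0.85 m from the base axis. Payload 4.5 kg.
Tool frame: the origin (TCP) lies on the centre line of the jaws, within the pads' length; the fingertips stand 17 mm ahead of it and the grasp point (between the pads) lies 2 mm behind it (r.tip_reach is the distance from the TCP to the fingertips, in m); z points along the fingers, y is the line along which they close (so a half turn about z gives the same grasp; the last joint's range is limited). The gripper opens to 88 mm and grips with 3 to 60 N. Pads are 18 mm wide; open, the fingers measure 123 mm over their backs; the gripper's body (75 mm by 187 mm) begins 45 mm behind the grasp point.
Start: joints at [-1.21, 0.689, -0.195, 1.565, 0.157, 0.902, -0.215], TCP at [0.201, 0.592, 0.256] pointing down, gripper open.
Joint ranges: [-3.01, 3.01], [-0.46, 2.08], [-1.47, 1.51], [0.13, 2.56], [-1, 4.14], [0.04, 2.09], [-2.66, 2.66]. Speed limits (rad/s): [2.57, 2.57, 3.14, 3.14, 3.14, 3.14, 3.14].

## Interface

Orientations are given as a unit quaternion [x, y, z, w].
In Python, from plant import r gives the robot as it stands.
- The arm moves only by the tool step_arm, never from a script. Its argument "steps" is a list of rows, each a list of 7 numbers: the shift along the tool's x, y, z in cm, then the turn, a rotation vector about the tool's x, y, z in degrees, then the gripper's target within -1 to 1 (shut at 1, half-way at 0, fully open at -1). A call has 1 to 8 rows; each row shifts and turns the commanded pose from where the row before left it, along the tool's axes as they then stand; what a row does not reach is not made up. A row lasts 1/8 s, in which the tool goes at most 62.5 mm and 10.7 degrees, less where a joint would pass 70% of its speed; a pose out of reach is approached as far as the arm can. A call with a gripper value outside its range is refused whole. The fingers move at their own pace and stop on an object; "force" is the grip in N (left out, the last holds). Time passes only in rows, so rows that do not move let the fingers close. It gives the time, the measured TCP pose, the force, the opening and the grip force at its end, in the units of the state.
- r.get_state(): the state, without advancing time (a new reading comes with each control period).
- r.snapshot(name): name is "side" or "top"; returns a dict with "pixels" (384x512x3 uint8, red, green, blue), "fx", "fy", "cx", "cy" (pixels), "dist_coeffs" ([k1, k2, p1, p2, k3] as OpenCV has them; the pictures are not rectified), "cam_to_world" (4x4, takes a point from camera to world coordinates). Camera axes: x right, y down, z forward; pixel columns grow to the right and rows downward; lengths in m; the calibration is good to about 2 mm. A picture is of the moment at which its call begins. There is no depth.
- r.finish_job(): hands the job in; it is judged then, once.
The state is a dict: "clock": time; "q": joint angles; "qd": joint speeds; "joint_torque": joint torques, N m; "tool_pos": TCP position; "eef_rot": TCP orientation; "contact_force": force on the tool from outside, world axes, zero at the start; "moment": the same for the moment, N m; "opening": opening from 0.0 (shut) to 1.0 (fully open); "finger_force": force on a finger pad.
Only numpy, scipy, OpenCV 4.12 (cv2) and the standard library are available. Lean on these libraries where they do the work, as an engineer would, in place of code of your own. Each camera call takes 0.05 s, during which the arm holds its last target. There are 200 camera calls.

## Working session

There is one attempt and no reset: what is moved stays moved. The work goes in short steps, Python scripts to look and compute and a tool call to move; the robot and the scene stay as the last step left them, time stands still between calls to the robot, and variables do not carry over. Pictures are saved under pics/ and viewed, at most 10 in all, crops included, and the job is handed in when it is done.

Besides the shell and the picture viewer there is one more tool, called as name(argument=value, ...), one argument or row to a line, values as JSON. step_arm: Moves the arm, as the interface text tells. Its arguments: {"type":"object","properties":{"steps":{"type":"array","items":{"type":"array","items":{"type":"number"}}},"force":{"type":"number"}},"required":["steps"]}

```bash
ls; mkdir -p pics
python3 - <<'E'
from plant import r
import cv2,pickle
s=r.get_state();print({k:s[k] for k in('clock','tool_pos','eef_rot','opening','contact_force')})
for n in('top','side'):
    d=r.snapshot(n);pickle.dump(d,open(n+'0.pkl','wb'));print(n,d['fx'],d['cx'],d['cy'],d['dist_coeffs'],d['cam_to_world'])
    cv2.imwrite(f'pics/{n}0.png',cv2.resize(d['pixels'][:,:,::-1],(800,600),interpolation=cv2.INTER_CUBIC))
E
```

```text
pics
{'clock': 0.0, 'tool_pos': array([0.20047489, 0.59133329, 0.25491167]), 'eef_rot': array([ 1.62619061e-01,  9.86688499e-01, -9.15998383e-04, -9.23179849e-05]), 'opening': 0.9986566360555174, 'contact_force': array([ 0.41169305, -0.98446762,  0.23368847])}
top 354.22876611148945 256.24499996625644 186.9668088736099 [-0.05320226  0.          0.          0.          0.        ] [[ 0.01961264 -0.99716817  0.07260157  0.45444433]
 [-0.99975722 -0.01883049  0.01144204 -0.01304611]
 [-0.01004251 -0.07280835 -0.99729539  0.9331155 ]
 [ 0.          0.          0.          1.        ]]
side 397.556370640806 257.23656827173085 188.1208609058429 [-0.12139728  0.          0.          0.          0.        ] [[-0.95767106 -0.14585346  0.24817917  0.34668081]
 [-0.28786015  0.48032906 -0.82850499  0.6685995 ]
 [ 0.00163265 -0.86487615 -0.50198264  0.53493169]
 [ 0.          0.          0.          1.        ]]
```

View pics/top0.png

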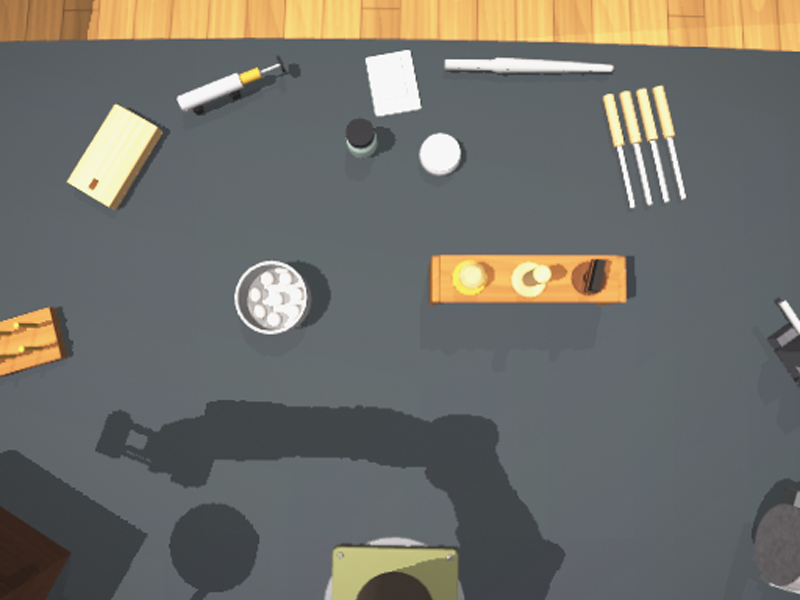

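View pics/side0.png

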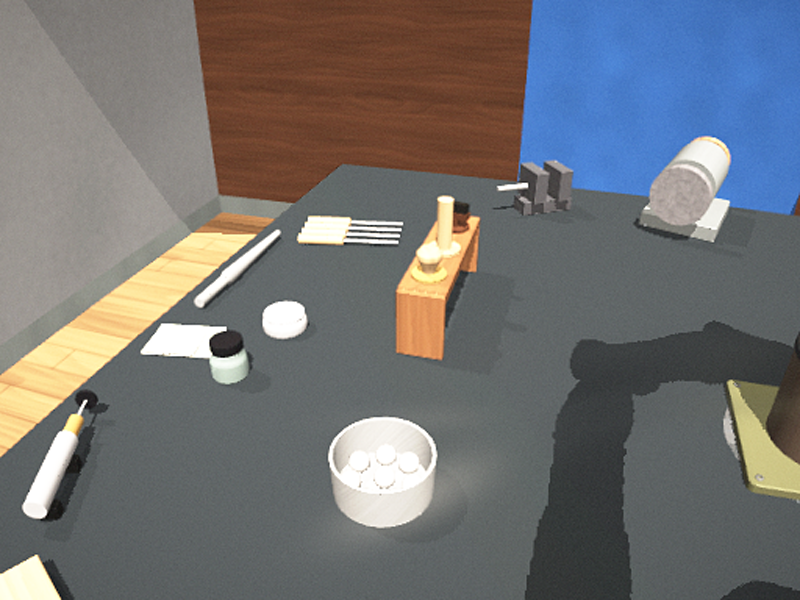

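The stirrer stands in the middle hole (top view about 530,280; side view 445,225). The graver is to its left and the brush to its right, and the bowl is at top 272,297. I'll enlarge both for exact pixels.

Run:
```python
import pickle,cv2,numpy as np
t=pickle.load(open('top0.pkl','rb'))['pixels'][:,:,::-1];s=pickle.load(open('side0.pkl','rb'))['pixels'][:,:,::-1]
f=lambda im,x,y,w,h,k:cv2.resize(im[y:y+h,x:x+w],None,fx=k,fy=k,interpolation=cv2.INTER_CUBIC)
a=f(t,270,155,140,45,5.7142857); b=f(t,145,160,60,60,5); c=f(s,245,120,70,60,5)
im=np.zeros((560,800,3),np.uint8); im[:a.shape[0],:a.shape[1]]=a; im[260:560,:300]=b; im[260:560,320:670]=c
cv2.imwrite('pics/c0.png',im);print(a.shape)
```

```text
(257, 800, 3)
```

View pics/c0.png

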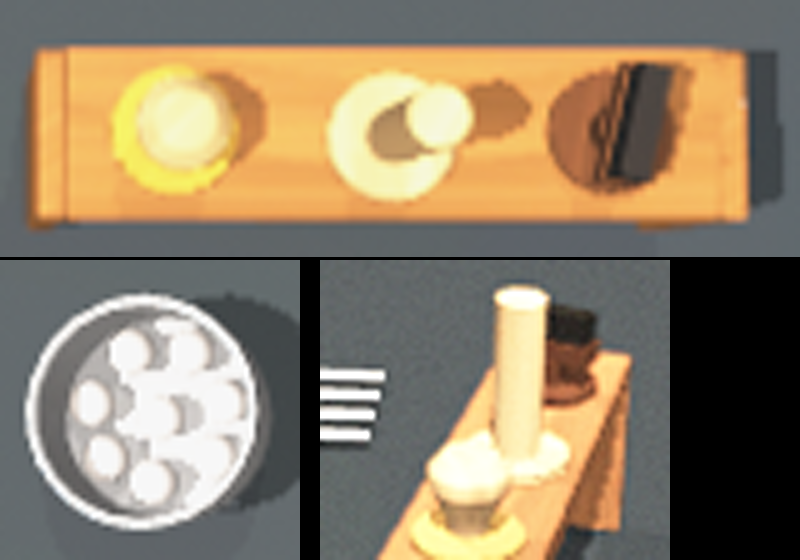

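The crop shows:
- Stirrer collar centred at (391,136).
- Handle top at (441,117), and in the side crop at (521,298).
- Graver collar at (176,129), with the brush on the right.
- Bowl rim spanning x 26–257 and y 293–530.

The rack's long edges run along the image.

```bash
cat > h.py <<'E'
import pickle,cv2,numpy as np
def ray(d,u,v):
    K=np.array([[d['fx'],0,d['cx']],[0,d['fy'],d['cy']],[0,0,1.]])
    p=cv2.undistortPoints(np.array([[[u,v]]],float),K,np.array(d['dist_coeffs'],float))[0,0]
    T=np.array(d['cam_to_world']);return T[:3,3],T[:3,:3]@np.array([p[0],p[1],1])
def at(d,u,v,z):
    o,w=ray(d,u,v);return o+w*(z-o[2])/w[2]
def px(x,y,k,ox,oy):return (x+.5)/k-.5+ox,(y+.5)/k-.5+oy
def proj(d,P):
    K=np.array([[d['fx'],0,d['cx']],[0,d['fy'],d['cy']],[0,0,1.]]);T=np.linalg.inv(np.array(d['cam_to_world']))
    return cv2.projectPoints(np.atleast_2d(np.array(P,float)),cv2.Rodrigues(T[:3,:3])[0],T[:3,3],K,np.array(d['dist_coeffs'],float))[0][:,0]
E
python3 - <<'E'
from h import *
np.set_printoptions(precision=4,suppress=True)
t=pickle.load(open('top0.pkl','rb'));s=pickle.load(open('side0.pkl','rb'))
R=lambda x,y:px(x,y,800/140,270,155)
B=lambda x,y:px(x,y-260,5,145,160);S=lambda x,y:px(x-320,y-260,5,245,120)
print('collar',at(t,*R(391,136),.111),'w',at(t,*R(328,136),.111)-at(t,*R(454,136),.111))
print('htop',at(t,*R(441,117),.191),'side',at(s,*S(521,298),.191))
print('graver',at(t,*R(176,129),.111)); print('brushleft',at(t,*R(548,130),.111))
for c in((38,49),(748,49),(748,221),(67,222),(400,46),(400,222)):print(c,at(t,*R(*c),.105))
print('bowl',at(t,*B(141.5,411.5),.055),at(t,*B(26,411),.055)-at(t,*B(257,411),.055),at(t,*B(141,293),.055)-at(t,*B(141,530),.055))
# side bowl rim (800x600 view): x 330..437, y 419..
for c in((330,460),(437,460),(383,419)):print('siderim',at(s,*px(*c,800/512,0,0),.055))
E
```

```text
collar [ 0.538  -0.1939  0.111 ] w [-0.001   0.0516  0.    ]
htop [ 0.5372 -0.1948  0.191 ] side [ 0.5369 -0.1914  0.191 ]
graver [ 0.5391 -0.106   0.111 ]
brushleft [ 0.5417 -0.2584  0.111 ]
(38, 49) [ 0.5718 -0.0495  0.105 ]
(748, 49) [ 0.5777 -0.3439  0.105 ]
(748, 221) [ 0.5063 -0.3431  0.105 ]
(67, 222) [ 0.5007 -0.0625  0.105 ]
(400, 46) [ 0.5759 -0.1989  0.105 ]
(400, 222) [ 0.5032 -0.199   0.105 ]
bowl [0.5071 0.205  0.055 ] [-0.0022  0.1164  0.    ] [0.1186 0.0043 0.    ]
siderim [0.5564 0.2345 0.055 ]
siderim [0.4478 0.2014 0.055 ]
siderim [0.5229 0.1561 0.055 ]
```

step_arm(
  steps=[
    [0, 0, 0, 0, 0, 10.2, -1],
    [0, 0, 0, 0, 0, 10.2, -1],
    [0, 0, 0, 0, 0, 10.2, -1],
    [0, 0, 0, 0, 0, 10.2, -1],
    [0, 0, 0, 0, 0, 10.2, -1],
    [0, 0, 0, 0, 0, 10.2, -1],
    [0, 0, 0, 0, 0, 10.1, -1],
  ],
  force=50,
)

```text
clock: 0.98
tool_pos: [0.2004, 0.5916, 0.2553]
eef_rot: [0.709, 0.705, -0.0, 0.0]
contact_force: [-0.3, 0.5, -0.5]
opening: 0.997
finger_force: 0.0
```

step_arm(
  steps=[
    [-4, 4, 0, 0, 0, 0, -1],
    [-4, 4, 0, 0, 0, 0, -1],
    [-4, 4, 0, 0, 0, 0, -1],
    [-4, 4, 0, 0, 0, 0, -1],
    [-4, 4, 0, 0, 0, 0, -1],
    [-5, 2, 0, 0, 0, 0, -1],
    [-5, 1, 0, 0, 0, 0, -1],
    [-5, 1, 0, 0, 0, 0, -1],
  ],
)

```text
clock: 1.98
tool_pos: [0.4406, 0.2401, 0.2555]
eef_rot: [0.707, 0.707, -0.0, -0.0]
contact_force: [0.2, -0.2, 0.3]
opening: 1.001
finger_force: 0.0
```

step_arm(
  steps=[
    [-5, 1, 0, 0, 0, 0, -1],
    [-5, 1, 0, 0, 0, 0, -1],
    [-5, 1, 0, 0, 0, 0, -1],
    [-5, 1, 0, 0, 0, 0, -1],
    [-5, 1, 0, 0, 0, 0, -1],
    [-5, 1, 0, 0, 0, 0, -1],
    [-5, 1, 0, 0, 0, 0, -1],
  ],
)

```text
clock: 2.85
tool_pos: [0.5103, -0.1097, 0.2555]
eef_rot: [0.707, 0.707, -0.0, -0.0]
contact_force: [0.4, 0.1, -0.2]
opening: 0.999
finger_force: 0.0
```

Run:
```python
from h import *
np.set_printoptions(precision=4,suppress=True)
t=pickle.load(open('top0.pkl','rb'));s=pickle.load(open('side0.pkl','rb'))
B=lambda x,y:px(x,y-260,5,145,160)
c=np.array([.507,.205])
for b in((131,350),(190,350),(95,402),(160,415),(225,400),(107,455),(155,482),(210,455)):print((at(t,*B(*b),.020)[:2]-c)*1000)
a=np.linspace(0,2*np.pi,90)
q=(proj(s,np.c_[c[0]+.058*np.cos(a),c[1]+.058*np.sin(a),0*a+.055])+.5)*800/512-.5
print('pred side rim',q.min(0),q.max(0),'seen 329..437, 419..')
print('pred collar side',(proj(s,[.538,-.194,.111])+.5-[245,120])*5+[320,260])
```

```text
[34.1704 15.4068]
[ 34.7267 -15.5407]
[ 6.6751 33.2771]
[ 0.5602 -1.046 ]
[  9.0066 -34.7319]
[-20.7581  25.9343]
[-34.2341   0.3338]
[-19.6816 -27.863 ]
pred side rim [329.     415.1946] [436.6804 491.8864] seen 329..437, 419..
pred collar side [[514.8089 449.1868]]
```

step_arm(
  steps=[
    [-4.2, 1.4, 0, 0, 0, 0, -1],
    [-4.1, 1.3, 0, 0, 0, 0, -1],
    [0, 0, 0, 0, 0, 0, -1],
    [0, 0, 3, 0, 0, 0, -1],
    [0, 0, 3, 0, 0, 0, -1],
    [0, 0, 3, 0, 0, 0, -1],
    [0, 0, 1.5, 0, 0, 0, -1],
    [0, 0, 0, 0, 0, 0, -1],
  ],
)

```text
clock: 3.85
tool_pos: [0.5367, -0.1903, 0.15]
eef_rot: [0.707, 0.707, -0.0, -0.001]
contact_force: [-0.8, 0.2, -0.5]
opening: 1.0
finger_force: 0.0
```

Run:
```python
from plant import r
from h import *
s=r.get_state();print(s['tool_pos'])
a=r.snapshot('side');b=r.snapshot('top')
f=lambda im,x,y,w,h,k:cv2.resize(im[y:y+h,x:x+w,::-1],None,fx=k,fy=k,interpolation=cv2.INTER_CUBIC)
cv2.imwrite('pics/g1.png',np.hstack([f(a['pixels'],235,85,80,100,5),f(b['pixels'],290,130,80,100,5)]))
```

```text
[ 0.53673973 -0.19027703  0.14997577]
```

View pics/g1.png

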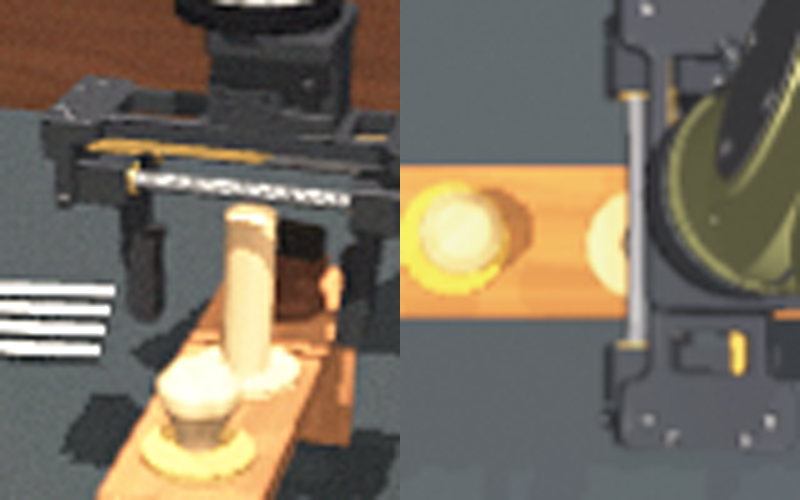

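The stirrer stands between the open fingers, clear of the neighbours. I'll nudge 3 mm in −y and close.

step_arm(
  steps=[
    [-0.3, 0.05, 0, 0, 0, 0, -1],
    [0, 0, 0, 0, 0, 0, 1],
    [0, 0, 0, 0, 0, 0, 1],
    [0, 0, 0, 0, 0, 0, 1],
    [0, 0, 0, 0, 0, 0, 1],
    [0, 0, 0, 0, 0, 0, 1],
    [0, 0, 0, 0, 0, 0, 1],
    [0, 0, 0, 0, 0, 0, 1],
  ],
  force=55,
)

```text
clock: 4.95
tool_pos: [0.5378, -0.1941, 0.1507]
eef_rot: [0.707, 0.707, 0.0, -0.0]
contact_force: [-0.3, 0.1, 0.0]
opening: 0.256
finger_force: 55.0
```

step_arm(
  steps=[
    [0, 0, -1, 0, 0, 0, 1],
    [0, 0, -2, 0, 0, 0, 1],
    [0, 0, -2.5, 0, 0, 0, 1],
    [0, 0, -2.5, 0, 0, 0, 1],
    [0, 0, -2.5, 0, 0, 0, 1],
    [0, 0, -2.5, 0, 0, 0, 1],
    [0, 0, -2.5, 0, 0, 0, 1],
    [0, 0, -1.5, 0, 0, 0, 1],
  ],
)

```text
clock: 5.95
tool_pos: [0.538, -0.1943, 0.3224]
eef_rot: [0.707, 0.707, 0.0, 0.001]
contact_force: [0.3, 0.4, -1.1]
opening: 0.257
finger_force: 55.0
```

step_arm(
  steps=[
    [2, -0.2, 0, 0, 0, 0, 1],
    [4, -0.2, 0, 0, 0, 0, 1],
    [5, -0.2, 0, 0, 0, 0, 1],
    [5, -0.2, 0, 0, 0, 0, 1],
    [5, -0.2, 0, 0, 0, 0, 1],
    [5, 0, 0, 0, 0, 0, 1],
    [5, 0, 0, 0, 0, 0, 1],
    [4, 0, 0, 0, 0, 0, 1],
  ],
)

```text
clock: 6.95
tool_pos: [0.5258, 0.1596, 0.3195]
eef_rot: [0.706, 0.708, -0.001, -0.001]
contact_force: [0.5, -0.4, -1.3]
opening: 0.26
finger_force: 55.0
```

step_arm(
  steps=[
    [2.5, 0, 0, 0, 0, 0, 1],
    [1.5, 0, 0, 0, 0, 0, 1],
    [0, 0, 2.5, 0, 0, 0, 1],
    [0, 0, 2.5, 0, 0, 0, 1],
    [0, 0, 1, 0, 0, 0, 1],
    [0, 0, 0, 0, 0, 0, 1],
  ],
)

```text
clock: 7.7
tool_pos: [0.5275, 0.1955, 0.2602]
eef_rot: [0.707, 0.707, -0.001, -0.0]
contact_force: [0.2, 0.3, -1.5]
opening: 0.259
finger_force: 55.0
```

Run:
```python
from plant import r
from h import *
s=r.get_state();print(s['tool_pos'],s['eef_rot'],s['opening'])
a=r.snapshot('side');b=r.snapshot('top');pickle.dump(a,open('s1.pkl','wb'));pickle.dump(b,open('t1.pkl','wb'))
f=lambda im,x,y,w,h,k:cv2.resize(im[y:y+h,x:x+w,::-1],None,fx=k,fy=k,interpolation=cv2.INTER_CUBIC)
cv2.imwrite('pics/h1.png',np.hstack([f(a['pixels'],185,190,110,150,4),f(b['pixels'],140,120,90,150,4)]))
p=s['tool_pos'];print('pred foot in crop',(proj(a,p+[0,0,-.139-.0015])+.5-[185,190])*4)
```

```text
[0.52746562 0.19550933 0.26019515] [ 7.07379383e-01  7.06833571e-01 -7.88188643e-04 -3.00411511e-04] 0.25872897137696865
pred foot in crop [[198.55695958 253.58330162]]
```

View pics/h1.png

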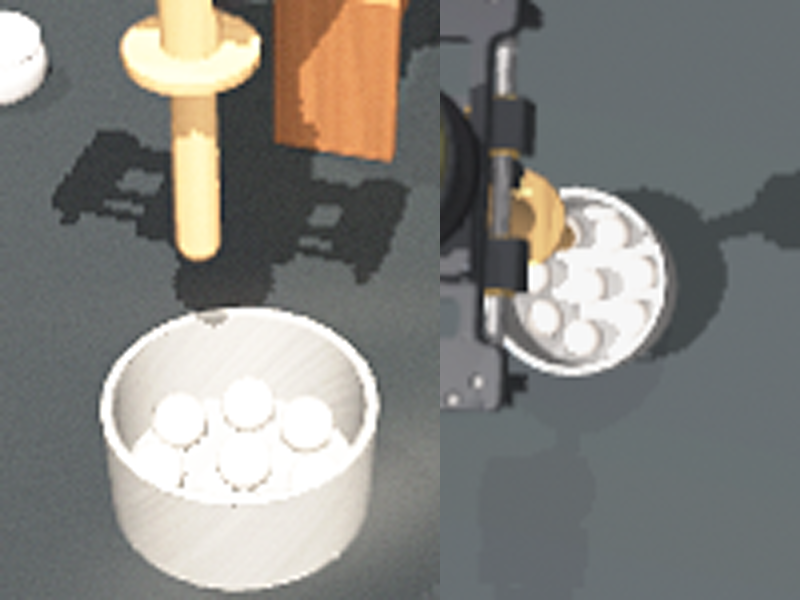

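The stirrer hangs upright. Its foot shows at side crop (198,261), just as far below the prediction as the rim is, so tool and bowl agree to about 1 mm. The ball ring has a gap just inside the far side, so I'll enter at x = centre + 18 mm.

step_arm(
  steps=[
    [0.95, -0.2, 0, 0, 0, 0, 1],
    [0, 0, 0, 0, 0, 0, 1],
    [0, 0, 3, 0, 0, 0, 1],
    [0, 0, 3, 0, 0, 0, 1],
    [0, 0, 2, 0, 0, 0, 1],
    [0, 0, 1, 0, 0, 0, 1],
    [0, 0, 0, 0, 0, 0, 1],
  ],
)

```text
clock: 8.68
tool_pos: [0.5259, 0.2054, 0.1706]
eef_rot: [0.707, 0.707, -0.0, -0.0]
contact_force: [0.6, 0.1, -0.3]
opening: 0.264
finger_force: 55.0
```

step_arm(
  steps=[
    [0, 0, 0.4, 0, 0, 0, 1],
    [0, 0, 0.4, 0, 0, 0, 1],
    [0, 0, 0.4, 0, 0, 0, 1],
    [0, 0, 0.4, 0, 0, 0, 1],
    [0, 0, 0, 0, 0, 0, 1],
  ],
)

```text
clock: 9.3
tool_pos: [0.5257, 0.2052, 0.1544]
eef_rot: [0.707, 0.707, -0.0, -0.0]
contact_force: [0.5, 0.1, -0.8]
opening: 0.263
finger_force: 55.0
```

step_arm(
  steps=[
    [0, 0.2, 0.1, 0, 0, 0, 1],
    [0, 0.2, 0.2, 0, 0, 0, 1],
    [0, 0.2, 0.15, 0, 0, 0, 1],
    [0, 0.15, 0, 0, 0, 0, 1],
    [0, 0, 0, 0, 0, 0, 1],
  ],
)

```text
clock: 9.93
tool_pos: [0.5328, 0.2055, 0.15]
eef_rot: [0.707, 0.707, -0.001, -0.001]
contact_force: [-0.4, 0.5, -1.1]
opening: 0.261
finger_force: 55.0
```

step_arm(
  steps=[
    [-0.339, -0.022, 0, 0, 0, 0, 1],
    [-0.334, -0.066, 0, 0, 0, 0, 1],
    [-0.322, -0.109, 0, 0, 0, 0, 1],
    [-0.305, -0.15, 0, 0, 0, 0, 1],
    [-0.283, -0.189, 0, 0, 0, 0, 1],
    [-0.256, -0.224, 0, 0, 0, 0, 1],
  ],
)

```text
clock: 10.68
tool_pos: [0.523, 0.1884, 0.1499]
eef_rot: [0.707, 0.708, -0.001, -0.002]
contact_force: [-5.6, 3.4, 0.1]
opening: 0.261
finger_force: 55.1
```

step_arm(
  steps=[
    [-0.224, -0.256, 0, 0, 0, 0, 1],
    [-0.189, -0.283, 0, 0, 0, 0, 1],
    [-0.15, -0.305, 0, 0, 0, 0, 1],
    [-0.109, -0.322, 0, 0, 0, 0, 1],
    [-0.066, -0.334, 0, 0, 0, 0, 1],
    [-0.022, -0.339, 0, 0, 0, 0, 1],
  ],
)

```text
clock: 11.42
tool_pos: [0.5107, 0.1822, 0.1514]
eef_rot: [0.707, 0.707, 0.005, 0.001]
contact_force: [-0.4, 6.3, -1.2]
opening: 0.262
finger_force: 55.0
```

Run:
```python
from plant import r
from h import *
s=r.get_state();print(s['tool_pos'],s['contact_force'],s['moment'])
a=r.snapshot('side');b=r.snapshot('top')
f=lambda im,x,y,w,h,k:cv2.resize(im[y:y+h,x:x+w,::-1],None,fx=k,fy=k,interpolation=cv2.INTER_CUBIC)
cv2.imwrite('pics/i1.png',np.hstack([f(a['pixels'],185,190,110,150,4),f(b['pixels'],140,120,90,150,4)]))
p=s['tool_pos']
for z in(0,-.05,-.09,-.14):print((proj(a,p+[0,0,z])+.5-[185,190])*4)
```

```text
[0.51070756 0.18222611 0.15135248] [-0.41884035  6.31968563 -1.23616309] [ 2.05298673 -0.10748415  0.03190639]
[[246.77658038 179.63500598]]
[[248.34985972 275.79825778]]
[[249.54536199 347.14452827]]
[[250.96376401 429.93686884]]
```

View pics/i1.png

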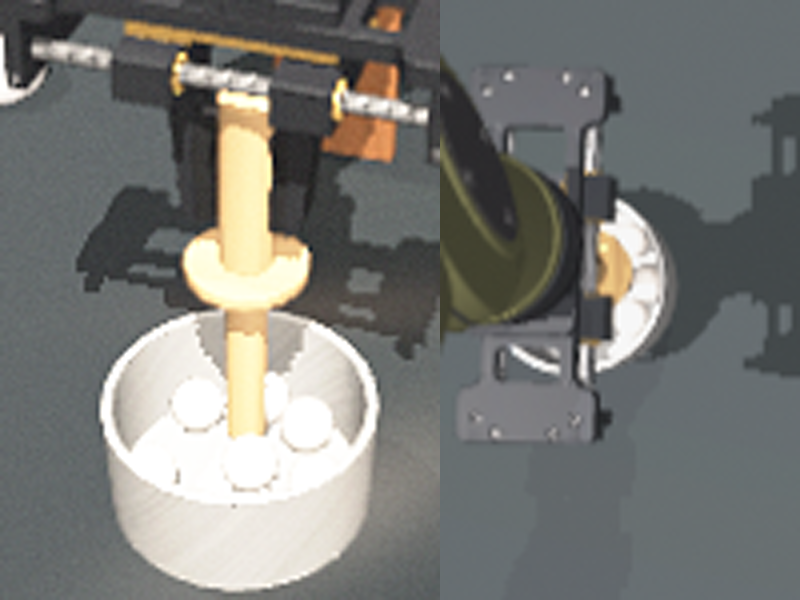

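The shaft is in among the balls, but the handle's top looks higher than predicted and the collar lower, which suggests the tool has tilted about the closing axis. I'll check that numerically.

Run:
```python
from plant import r
from h import *
a=r.snapshot('side');p=r.get_state()['tool_pos']
np.set_printoptions(precision=1,suppress=True)
def circ(c,ax,rad):
    u=np.cross(ax,[1,0,0]);u/=np.linalg.norm(u);v=np.cross(ax,u);t=np.linspace(0,2*np.pi,40)[:,None]
    return c+rad*(np.cos(t)*u+np.sin(t)*v)
for d in(-5,0,5,10,15):
    th=np.radians(d);ax=np.array([0,-np.sin(th),np.cos(th)])   # + : foot towards +y
    P=lambda X:(proj(a,X)+.5-[185,190])*4+[0,4]
    top=P(circ(p+ax*.0403,ax,.012));col=np.vstack([P(circ(p-ax*.0397,ax,.026)),P(circ(p-ax*.0457,ax,.026))])
    print(d,'top y',top.min(0)[1],top.max(0)[1],'collar',col.min(0),col.max(0),'tip',P(p-ax*.1407)[0], 'shaft halfw end')
import cv2
im=cv2.resize(a['pixels'][190:340,185:295,::-1],None,fx=4,fy=4,interpolation=cv2.INTER_CUBIC)
g=im[:,:,0].astype(int)
print('col 245 blue, rows 84-130',g[84:130:2,245]);print('col 245 rows 220-330 rgb',im[226:330:4,245].tolist())
```

```text
-5 top y 86.45964554951104 125.45799754568873 collar [189.5 213.2] [314.4 311.3] tip [260.4 415.9] shaft halfw end
0 top y 83.54424255185154 118.01594157898796 collar [186.6 222.2] [311.9 314.1] tip [252.2 435.5] shaft halfw end
5 top y 81.38234922384981 111.17032821834641 collar [183.7 230.9] [309.6 315.9] tip [243.6 453.9] shaft halfw end
10 top y 79.94463613763696 104.97333185907053 collar [180.4 239.1] [307.2 316.8] tip [234.9 471. ] shaft halfw end
15 top y 79.26789185844439 99.62800869709372 collar [177.2 246.9] [304.8 316.8] tip [226.  486.6] shaft halfw end
col 245 blue, rows 84-130 [224 196 173 156 148 162 194 226 240 242 239 208 158 119 121 126 124 119
 115 112 109 118 135]
col 245 rows 220-330 rgb [[191, 243, 254], [190, 243, 254], [189, 243, 254], [189, 243, 254], [193, 244, 254], [192, 244, 254], [190, 244, 254], [188, 243, 254], [190, 243, 254], [189, 242, 254], [186, 243, 254], [192, 243, 254], [189, 241, 254], [222, 254, 255], [225, 253, 255], [229, 254, 255], [232, 254, 255], [234, 254, 255], [235, 255, 255], [207, 250, 255], [197, 246, 255], [177, 235, 252], [136, 194, 236], [136, 189, 230], [135, 188, 231], [131, 187, 228]]
```

step_arm(
  steps=[
    [0.0, -0.33, 0, 0, 0, 0, 1],
    [0.05, -0.33, 0, 0, 0, 0, 1],
  ],
  force=60,
)

```text
clock: 11.82
tool_pos: [0.5035, 0.1825, 0.1512]
eef_rot: [0.707, 0.707, 0.004, 0.001]
contact_force: [0.8, 5.2, -0.3]
opening: 0.258
finger_force: 60.0
```

step_arm(
  steps=[
    [0.05, -0.32, 0, 0, 0, 0, 1],
  ],
)

```text
clock: 11.95
tool_pos: [0.5002, 0.1826, 0.1511]
eef_rot: [0.707, 0.707, 0.004, 0.001]
contact_force: [-0.3, 4.7, -0.0]
opening: 0.261
finger_force: 60.0
```

step_arm(
  steps=[
    [0.1, -0.35, 0, 0, -0.8, 0, 1],
    [0.15, -0.32, 0, 0, -0.8, 0, 1],
    [0.18, -0.31, 0, 0, -0.8, 0, 1],
    [0.23, -0.28, 0, 0, -0.6, 0, 1],
  ],
)

```text
clock: 12.45
tool_pos: [0.4922, 0.1901, 0.1519]
eef_rot: [0.707, 0.707, -0.01, 0.022]
contact_force: [6.3, 4.4, 0.4]
opening: 0.26
finger_force: 60.1
```

step_arm(
  steps=[
    [0.29, -0.22, 0, 0, 0, 0, 1],
    [0.32, -0.19, 0, 0, 0, 0, 1],
    [0.34, -0.14, 0, 0, 0, 0, 1],
    [0.36, -0.09, 0, 0, 0, 0, 1],
  ],
)

```text
clock: 12.95
tool_pos: [0.4848, 0.2022, 0.151]
eef_rot: [0.707, 0.707, -0.012, 0.021]
contact_force: [4.1, 4.1, -0.3]
opening: 0.26
finger_force: 60.0
```

```bash
cat > look.py <<'E'
import sys
from plant import r
from h import *
s=r.get_state();p=s['tool_pos'];np.set_printoptions(precision=3,suppress=True)
print(p,s['contact_force'],(p-[.507,.205,0])*1000)
a=r.snapshot('side');b=r.snapshot('top')
f=lambda im,x,y,w,h,k:cv2.resize(im[y:y+h,x:x+w,::-1],None,fx=k,fy=k,interpolation=cv2.INTER_CUBIC)
cv2.imwrite('pics/%s.png'%sys.argv[1],np.hstack([f(a['pixels'],205,200,80,120,5),f(b['pixels'],140,150,70,120,5)]))
P=lambda X:(proj(a,X)+.5-[205,200])*5+[0,5]
c=np.array([.507,.205,.017])
for n,q in dict(center=[0,0],far=[.04,0],near=[-.04,0],left=[0,.04],right=[0,-.04]).items():print(n,P(c+np.r_[q,0])[0])
for rx in(0,10,20):print('shaft at z.017 if rel offset (TCP + y mm)',rx,P([p[0],p[1]+rx/1000,.04])[0],P([p[0],p[1]+rx/1000,.01])[0])
E
python3 look.py j1
```

```text
[0.485 0.202 0.151] [ 4.071  4.083 -0.276] [-22.155  -2.831 151.024]
center [203.506 528.633]
far [ 95.77  503.855]
near [314.349 553.644]
left [166.004 613.813]
right [237.795 450.52 ]
shaft at z.017 if rel offset (TCP + y mm) 0 [267.045 489.262] [266.823 550.666]
shaft at z.017 if rel offset (TCP + y mm) 10 [258.512 509.947] [258.497 571.496]
shaft at z.017 if rel offset (TCP + y mm) 20 [249.776 531.105] [249.98  592.783]
```

View pics/j1.png

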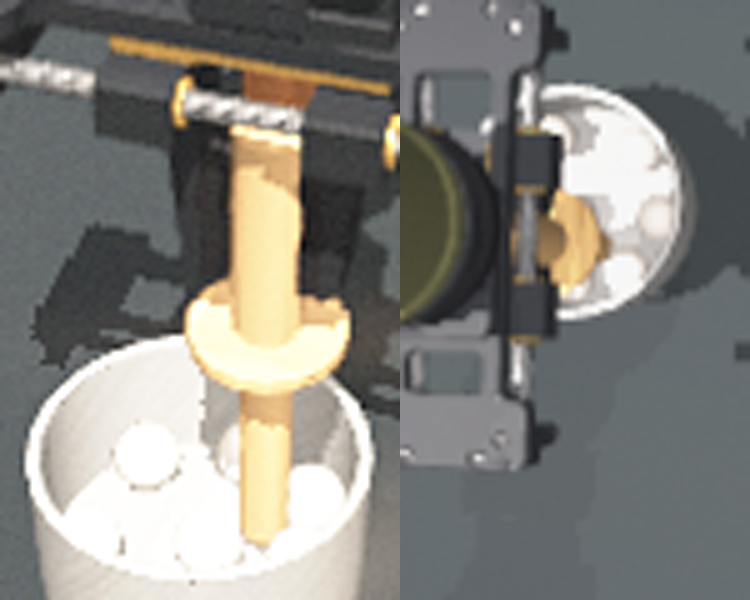

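step_arm(
  steps=[
    [0.33, -0.07, 0, 0, 0, 0, 1],
    [0.34, -0.02, 0, 0, 0, 0, 1],
    [0.34, 0.022, 0, 0, 0, 0, 1],
    [0.335, 0.066, 0, 0, 0, 0, 1],
    [0.322, 0.109, 0, 0, 0, 0, 1],
    [0.305, 0.15, 0, 0, 0, 0, 1],
  ],
)

```text
clock: 13.8
tool_pos: [0.4854, 0.2173, 0.1494]
eef_rot: [0.708, 0.706, -0.016, 0.022]
contact_force: [6.1, -3.8, 1.1]
opening: 0.253
finger_force: 60.1
```

step_arm(
  steps=[
    [0.283, 0.189, 0, 0, 0, 0, 1],
    [0.256, 0.224, 0, 0, 0, 0, 1],
    [0.224, 0.256, 0, 0, 0, 0, 1],
    [0.189, 0.283, 0, 0, 0, 0, 1],
  ],
)

```text
clock: 14.3
tool_pos: [0.4909, 0.2273, 0.1478]
eef_rot: [0.707, 0.706, -0.02, 0.019]
contact_force: [1.8, -5.0, 1.1]
opening: 0.259
finger_force: 60.0
```

step_arm(
  steps=[
    [0.15, 0.305, -0.03, 0, 0.7, 0, 1],
    [0.109, 0.322, -0.03, 0, 0.7, 0, 1],
    [0.066, 0.334, -0.03, 0, 0.7, 0, 1],
    [0.022, 0.339, -0.03, 0, 0.7, 0, 1],
  ],
)

```text
clock: 14.8
tool_pos: [0.5031, 0.2294, 0.1483]
eef_rot: [0.708, 0.706, -0.004, 0.002]
contact_force: [2.6, -6.4, -0.3]
opening: 0.263
finger_force: 60.0
```

```bash
python3 look.py k1
```

```text
[0.503 0.229 0.148] [ 2.643 -6.44  -0.272] [ -3.923  24.393 148.276]
center [203.506 528.633]
far [ 95.77  503.855]
near [314.349 553.644]
left [166.004 613.813]
right [237.795 450.52 ]
shaft at z.017 if rel offset (TCP + y mm) 0 [190.755 534.682] [192.436 596.379]
shaft at z.017 if rel offset (TCP + y mm) 10 [181.086 556.388] [183.039 618.193]
shaft at z.017 if rel offset (TCP + y mm) 20 [171.186 578.594] [173.425 640.489]
```

View pics/k1.png

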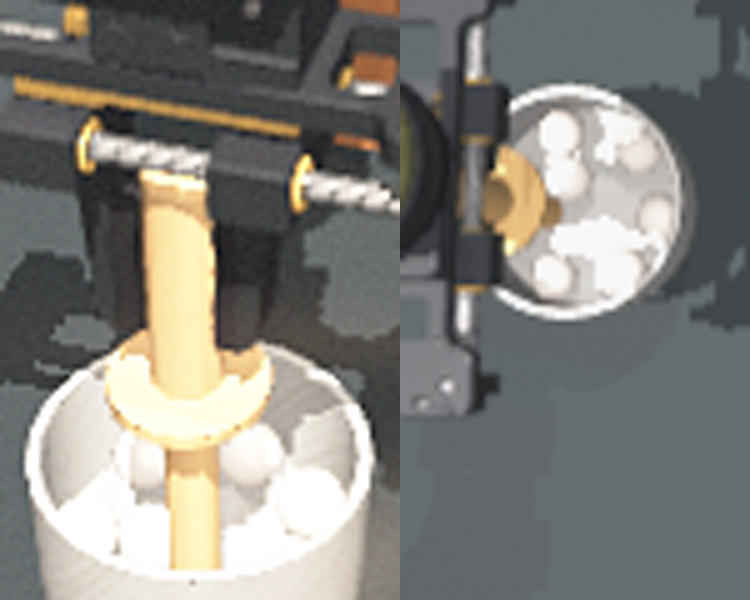

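Run:
```python
from h import *
t=pickle.load(open('t1.pkl','rb'))
T=lambda x,y:px(x-400,y,5,140,150)
print('tip rel',(at(t,*T(545,208),.012)[:2]-[.507,.205])*1000,'collar rel',(at(t,*T(503,200),.105)[:2]-[.507,.205])*1000)
for b in((560,133),(572,178),(640,148),(658,215),(553,273),(615,270)):print((at(t,*T(*b),.020)[:2]-[.507,.205])*1000)
```

```text
tip rel [-0.95544154 21.92590842] collar rel [-2.7734035  17.83595014]
[37.87007345 13.44420749]
[14.48503665  6.27031595]
[ 30.78656107 -28.76933851]
[ -3.89762181 -39.33185327]
[-35.04179311  14.41448438]
[-32.82631194 -17.87838352]
```

step_arm(
  steps=[
    [-0.022, 0.339, 0, 0, 0, 0, 1],
    [-0.066, 0.334, 0, 0, 0, 0, 1],
    [-0.109, 0.322, 0, 0, 0, 0, 1],
    [-0.15, 0.305, 0, 0, 0, 0, 1],
    [-0.189, 0.283, 0, 0, 0, 0, 1],
    [-0.224, 0.256, 0, 0, 0, 0, 1],
  ],
)

```text
clock: 15.65
tool_pos: [0.5205, 0.2244, 0.1483]
eef_rot: [0.707, 0.707, -0.003, 0.0]
contact_force: [-2.8, -4.3, -0.7]
opening: 0.259
finger_force: 60.0
```

step_arm(
  steps=[
    [-0.256, 0.224, 0, 0, 0, 0, 1],
    [-0.283, 0.189, 0, 0, 0, 0, 1],
    [-0.305, 0.15, 0, 0, 0, 0, 1],
    [-0.322, 0.109, 0, 0, 0, 0, 1],
    [-0.334, 0.066, 0, 0, 0, 0, 1],
    [-0.339, 0.022, 0, 0, 0, 0, 1],
  ],
)

```text
clock: 16.4
tool_pos: [0.5289, 0.2067, 0.1488]
eef_rot: [0.707, 0.707, -0.002, 0.001]
contact_force: [-5.2, -0.9, -0.6]
opening: 0.26
finger_force: 60.0
```

step_arm(
  steps=[
    [-0.35, 0.15, 0, 0, 0, 0, 1],
    [-0.36, -0.03, 0, 0, -0.6, 0, 1],
    [-0.35, -0.09, 0, 0, -0.6, 0, 1],
    [-0.33, -0.15, 0, 0, -0.6, 0, 1],
    [-0.31, -0.19, 0, 0, -0.6, 0, 1],
    [-0.28, -0.22, 0, 0, -0.6, 0, 1],
  ],
)

```text
clock: 17.15
tool_pos: [0.5265, 0.1892, 0.1501]
eef_rot: [0.707, 0.707, -0.017, 0.02]
contact_force: [1.9, 4.9, 0.6]
opening: 0.257
finger_force: 60.0
```

step_arm(
  steps=[
    [-0.24, -0.256, 0, 0, -0.6, 0, 1],
    [-0.2, -0.29, 0, 0, -0.6, 0, 1],
    [-0.15, -0.31, 0, 0, 0, 0, 1],
    [-0.11, -0.33, 0, 0, 0, 0, 1],
    [-0.066, -0.34, 0, 0, 0, 0, 1],
    [-0.022, -0.34, 0, 0, 0, 0, 1],
  ],
)

```text
clock: 17.9
tool_pos: [0.5075, 0.1839, 0.1507]
eef_rot: [0.706, 0.708, -0.023, 0.027]
contact_force: [0.4, 7.7, -0.2]
opening: 0.258
finger_force: 60.0
```

```bash
sed -i "s/^cv2.imwrite/pickle.dump(b,open('t1.pkl','wb'))\ncv2.imwrite/" look.py; python3 look.py l1|head -1
```

```text
[0.508 0.184 0.151] [ 0.428  7.696 -0.161] [  0.533 -21.144 150.677]
```

View pics/l1.png

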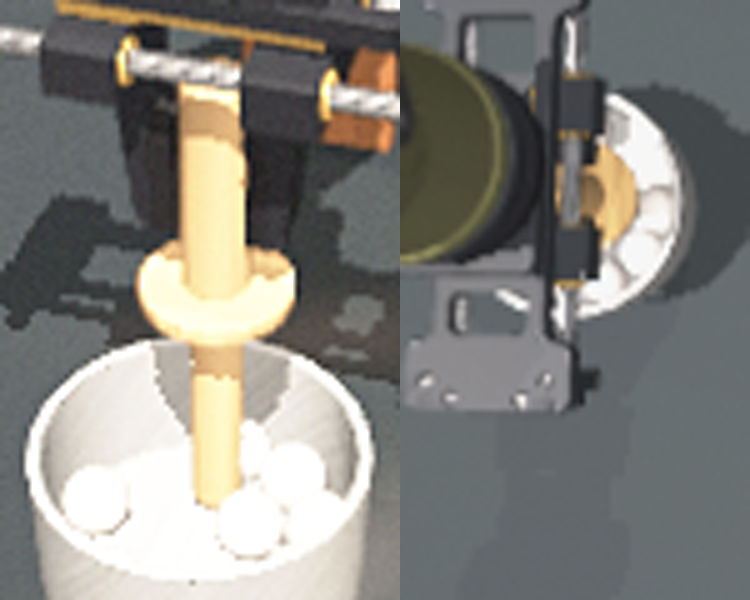

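step_arm(
  steps=[
    [0.022, -0.339, 0, 0, 0, 0, 1],
    [0.066, -0.334, 0, 0, 0, 0, 1],
    [0.109, -0.322, 0, 0, 0, 0, 1],
    [0.15, -0.305, 0, 0, 0, 0, 1],
    [0.189, -0.283, 0, 0, 0, 0, 1],
    [0.224, -0.256, 0, 0, 0, 0, 1],
  ],
)

```text
clock: 18.75
tool_pos: [0.4919, 0.1893, 0.1506]
eef_rot: [0.707, 0.707, -0.022, 0.029]
contact_force: [5.5, 3.6, -0.8]
opening: 0.259
finger_force: 60.1
```

step_arm(
  steps=[
    [0.256, -0.224, 0, 0, 0.5, 0, 1],
    [0.283, -0.189, 0, 0, 0.5, 0, 1],
    [0.305, -0.15, 0, 0, 0.5, 0, 1],
    [0.322, -0.109, 0, 0, 0.5, 0, 1],
    [0.334, -0.066, 0, 0, 0.5, 0, 1],
    [0.339, -0.022, 0, 0, 0.5, 0, 1],
  ],
)

```text
clock: 19.5
tool_pos: [0.4852, 0.2045, 0.1497]
eef_rot: [0.708, 0.706, -0.004, 0.012]
contact_force: [8.4, -0.6, -0.2]
opening: 0.26
finger_force: 60.1
```

step_arm(
  steps=[
    [0.339, 0.022, 0, 0, 0.5, 0, 1],
    [0.334, 0.066, 0, 0, 0.5, 0, 1],
    [0.322, 0.109, 0, 0, 0.5, 0, 1],
    [0.305, 0.15, 0, 0, 0.5, 0, 1],
    [0.283, 0.189, 0, 0, 0, 0, 1],
    [0.256, 0.224, 0, 0, 0, 0, 1],
  ],
)

```text
clock: 20.25
tool_pos: [0.4886, 0.2177, 0.1484]
eef_rot: [0.709, 0.705, 0.001, -0.001]
contact_force: [4.0, -9.4, 1.8]
opening: 0.26
finger_force: 60.0
```

step_arm(
  steps=[
    [0.224, 0.256, 0, 0, 0, 0, 1],
    [0.189, 0.283, 0, 0, 0, 0, 1],
    [0.15, 0.305, 0, 0, 0, 0, 1],
    [0.109, 0.322, 0, 0, 0, 0, 1],
    [0.066, 0.334, 0, 0, 0, 0, 1],
    [0.022, 0.339, 0, 0, 0, 0, 1],
  ],
)

```text
clock: 21.0
tool_pos: [0.5038, 0.226, 0.1476]
eef_rot: [0.708, 0.706, -0.001, -0.003]
contact_force: [-1.5, -4.8, 0.8]
opening: 0.257
finger_force: 60.0
```

step_arm(
  steps=[
    [-0.022, 0.339, -0.05, 0, 0, 0, 1],
    [-0.066, 0.334, -0.05, 0, 0, 0, 1],
    [-0.109, 0.322, 0, 0, 0, 0, 1],
    [-0.15, 0.305, 0, 0, 0, 0, 1],
    [-0.189, 0.283, 0, 0, 0, 0, 1],
    [-0.224, 0.256, 0, 0, 0, 0, 1],
  ],
)

```text
clock: 21.75
tool_pos: [0.5212, 0.2228, 0.1485]
eef_rot: [0.707, 0.707, 0.001, -0.006]
contact_force: [-5.0, -3.1, 0.1]
opening: 0.262
finger_force: 60.1
```

step_arm(
  steps=[
    [-0.256, 0.224, 0, 0, 0, 0, 1],
    [-0.283, 0.189, 0, 0, 0, 0, 1],
    [-0.305, 0.15, 0, 0, 0, 0, 1],
    [-0.322, 0.109, 0, 0, 0, 0, 1],
    [-0.334, 0.066, 0, 0, 0, 0, 1],
    [-0.339, 0.022, 0, 0, 0, 0, 1],
  ],
)

```text
clock: 22.5
tool_pos: [0.5313, 0.2053, 0.1489]
eef_rot: [0.707, 0.707, 0.004, -0.004]
contact_force: [-2.4, -2.5, -0.9]
opening: 0.26
finger_force: 60.0
```

```bash
python3 look.py m1
```

```text
[0.531 0.205 0.149] [-2.351 -2.491 -0.864] [ 24.301   0.274 148.878]
center [203.506 528.633]
far [ 95.77  503.855]
near [314.349 553.644]
left [166.004 613.813]
right [237.795 450.52 ]
shaft at z.017 if rel offset (TCP + y mm) 0 [135.162 466.885] [138.085 528.105]
shaft at z.017 if rel offset (TCP + y mm) 10 [125.213 487.013] [128.42  548.389]
shaft at z.017 if rel offset (TCP + y mm) 20 [115.036 507.592] [118.541 569.112]
```

View pics/m1.png

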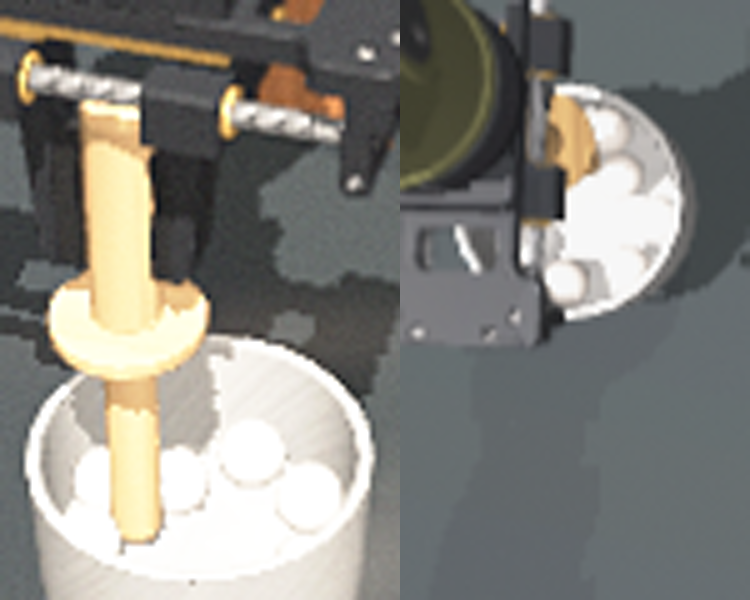

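Two turns are done: the tip shows at (139,541), at the far side and perhaps 3 mm short in +y. I'll overshoot a little, then lift to the earlier viewing pose and compare tilt numerically.

step_arm(
  steps=[
    [-0.33, 0, 0, 0, 0, 0, 1],
    [-0.33, -0.03, 0, 0, 0, 0, 1],
    [0, 0, -1, 0, 0, 0, 1],
    [0, 0, -2, 0, 0, 0, 1],
    [0, 0, -2.5, 0, 0, 0, 1],
    [0, 0, -2.5, 0, 0, 0, 1],
    [0, 0, -2.5, 0, 0, 0, 1],
    [0, 0, 0, 0, 0, 0, 1],
  ],
)

```text
clock: 23.6
tool_pos: [0.5349, 0.1978, 0.2568]
eef_rot: [0.708, 0.707, 0.008, -0.001]
contact_force: [0.3, -0.0, -1.6]
opening: 0.26
finger_force: 60.0
```

```bash
cat > tilt.py <<'E'
from plant import r
from h import *
from scipy.spatial.transform import Rotation as R
from scipy.optimize import least_squares
np.set_printoptions(precision=2,suppress=True)
def wood(im,tip):   # shaft mask near predicted tip
    h=cv2.cvtColor(im,cv2.COLOR_RGB2HSV);m=((h[...,0]>10)&(h[...,0]<32)&(h[...,1]>60)&(h[...,2]>110)).astype(np.uint8)
    n,l,st,_=cv2.connectedComponentsWithStats(m);x,y=np.round(tip).astype(int)
    return m,l,st
def meas(a,p):
    t=proj(a,p+[0,0,-.132])[0];m,l,st=wood(a['pixels'],t)
    x,y=np.round(t).astype(int);sub=l[y-4:y+5,x-6:x+7];k=np.bincount(sub[sub>0]).argmax()
    ys,xs=np.where(l==k);b=ys.max();rows=[(q,xs[ys==q].mean(),np.ptp(xs[ys==q])+1) for q in range(b-12,b+1)]
    return b,np.array(rows)[:-3]
a0=pickle.load(open('s1.pkl','rb'));p0=np.array([.52747,.19551,.26020])
s=r.get_state();p1=s['tool_pos'];a1=r.snapshot('side');pickle.dump(a1,open('s2.pkl','wb'))
print(p1,R.from_quat(s['eef_rot']).as_matrix()[:,2])
for a,p in((a0,p0),(a1,p1)):
    b,q=meas(a,p);t=proj(a,p+[0,0,-.1407])[0];print('bottom',b,'pred tip',t,'diff',b-t[1],'mid x',q[:,1].mean(),'w',q[:,2].mean(),'x pred',proj(a,p+[0,0,-.125])[0][0])
e=np.array([[0,0,-.1407],[0,.01,-.1407],[.01,0,-.1407]])+p1;print('px per 10mm y, x',proj(a1,e)[1]-proj(a1,e)[0],proj(a1,e)[2]-proj(a1,e)[0])
E
python3 tilt.py
```

```text
[0.53 0.2  0.26] [ 0.01  0.01 -1.  ]
bottom 254 pred tip [234.14 252.99] diff 1.0112723164236286 mid x 233.6069191919192 w 11.3 x pred 233.85379372099808
bottom 257 pred tip [229.47 254.58] diff 2.418077750557984 mid x 227.59753968253966 w 11.4 x pred 229.1255298977307
px per 10mm y, x [-2.13  3.8 ] [-5.73 -1.15]
```

step_arm(
  steps=[
    [0, 0, -2.5, 0, -0.8, 0, 1],
    [0, 0, -2.5, 0, -0.8, 0, 1],
    [-2, 0, -1.5, 0, 0, 0, 1],
    [-4, 0, 0, 0, 0, 0, 1],
    [-4, 0, 0, 0, 0, 0, 1],
    [-4, 0, 0, 0, 0, 0, 1],
    [-4, 0.1, 0, 0, 0, 0, 1],
    [-4, 0.1, 0, 0, 0, 0, 1],
  ],
)

```text
clock: 24.65
tool_pos: [0.5326, -0.026, 0.3221]
eef_rot: [0.708, 0.706, -0.007, 0.006]
contact_force: [0.0, -0.6, -0.9]
opening: 0.26
finger_force: 60.0
```

step_arm(
  steps=[
    [-4, 0.1, 0, 0, 0, 0, 1],
    [-4, 0.1, 0, 0, 0, 0, 1],
    [-4, 0, 0, 0, 0, 0, 1],
    [-3, 0, 0, 0, 0, 0, 1],
    [-1.5, 0, 0, 0, 0, 0, 1],
    [0, 0, 0, 0, 0, 0, 1],
    [0, 0, 0, 0, 0, 0, 1],
  ],
)

```text
clock: 25.52
tool_pos: [0.5354, -0.186, 0.3254]
eef_rot: [0.707, 0.708, -0.006, 0.006]
contact_force: [0.0, 0.4, -1.1]
opening: 0.262
finger_force: 60.0
```

step_arm(
  steps=[
    [-0.9, 0.3, 0, 0, 0, 0, 1],
    [0, 0, 2.5, 0, 0, 0, 1],
    [0, 0, 2.5, 0, 0, 0, 1],
    [0, 0, 1, 0, 0, 0, 1],
    [0, 0, 0, 0, 0, 0, 1],
  ],
)

```text
clock: 26.15
tool_pos: [0.5384, -0.1974, 0.2656]
eef_rot: [0.707, 0.707, -0.006, 0.006]
contact_force: [-0.2, -0.5, -1.7]
opening: 0.258
finger_force: 60.0
```

```bash
cat >> tilt.py <<'E'
b=a1['pixels'];t=proj(a1,p1+[0,0,-.1407])[0].astype(int);h=cv2.cvtColor(b,cv2.COLOR_RGB2HSV)
for v in range(t[1]-8,t[1]+8,2):print(v,[tuple(int(c) for c in h[v,u]) for u in range(t[0]-6,t[0]+8,2)])
E
sed -i "s/^for a,p in((a0,p0),(a1,p1)):/for a,p in((a1,p1),):/" tilt.py; python3 tilt.py
python3 - <<'E'
from h import *
d=pickle.load(open('s2.pkl','rb'))
print(d['pixels'].shape)
E
```

```text
[ 0.54 -0.2   0.27] [-0.   -0.02 -1.  ]
bottom 230 pred tip [283.83 151.62] diff 78.3773775343366 mid x 268.8 w 29.4 x pred 284.04590327795245
px per 10mm y, x [-0.95  1.66] [-3.97 -0.51]
143 [(14, 47, 71), (12, 158, 194), (15, 124, 203), (24, 75, 254), (25, 58, 255), (23, 88, 255), (10, 173, 59)]
145 [(11, 141, 159), (13, 158, 189), (15, 119, 219), (24, 72, 254), (26, 61, 255), (23, 87, 255), (8, 152, 99)]
147 [(13, 158, 200), (12, 150, 190), (16, 116, 231), (24, 73, 254), (25, 63, 255), (22, 92, 255), (8, 155, 94)]
149 [(12, 152, 200), (13, 157, 188), (16, 121, 230), (24, 75, 254), (25, 60, 255), (23, 89, 255), (11, 162, 137)]
151 [(13, 143, 241), (12, 162, 183), (12, 151, 187), (17, 112, 233), (18, 105, 241), (12, 143, 191), (14, 144, 245)]
153 [(20, 115, 254), (20, 117, 255), (12, 155, 187), (13, 161, 193), (12, 152, 200), (17, 131, 254), (22, 108, 255)]
155 [(18, 128, 252), (18, 126, 254), (12, 157, 185), (11, 153, 200), (12, 151, 202), (14, 141, 243), (20, 116, 254)]
157 [(30, 19, 255), (29, 56, 255), (11, 161, 173), (13, 155, 183), (12, 152, 189), (13, 147, 236), (19, 120, 255)]
(384, 512, 3)
```

step_arm(
  steps=[
    [0.1, 0, 1.5, 0, 0, 0, 1],
    [0.1, 0, 2, 0, 0, 0, 1],
    [0.1, 0, 2, 0, 0, 0, 1],
    [0.05, 0, 2, 0, 0, 0, 1],
    [0.05, 0, 2, 0, 0, 0, 1],
    [0, 0, 1, 0, 0, 0, 1],
    [0, 0, 0, 0, 0, 0, 1],
  ],
)

```text
clock: 27.08
tool_pos: [0.5381, -0.1953, 0.1603]
eef_rot: [0.707, 0.707, -0.006, 0.006]
contact_force: [0.6, -0.5, -0.4]
opening: 0.258
finger_force: 60.0
```

step_arm(
  steps=[
    [0, 0, 0.4, 0, 0, 0, 1],
    [0, 0, 0.3, 0, 0, 0, 1],
    [0, 0, 0, 0, 0, 0, 1],
  ],
)

```text
clock: 27.45
tool_pos: [0.5384, -0.1956, 0.1539]
eef_rot: [0.707, 0.707, -0.006, 0.006]
contact_force: [0.6, -0.1, -0.6]
opening: 0.256
finger_force: 60.0
```

step_arm(
  steps=[
    [0, 0, 0.1, 0, 0, 0, 1],
    [0, 0, 0.1, 0, 0, 0, 1],
    [0, 0, 0, 0, 0, 0, 1],
  ],
)

```text
clock: 27.82
tool_pos: [0.5383, -0.1956, 0.1517]
eef_rot: [0.707, 0.707, -0.006, 0.006]
contact_force: [-0.2, -0.5, -0.3]
opening: 0.259
finger_force: 60.0
```

step_arm(
  steps=[
    [0, 0, 0.1, 0, 0, 0, 1],
    [0, 0, 0, 0, 0, 0, 1],
  ],
)

```text
clock: 28.08
tool_pos: [0.5384, -0.1956, 0.1509]
eef_rot: [0.707, 0.707, -0.006, 0.006]
contact_force: [-0.5, 0.0, 0.8]
opening: 0.259
finger_force: 60.0
```

step_arm(
  steps=[
    [0, 0, 0.1, 0, 0, 0, 1],
    [0, 0, 0, 0, 0, 0, 1],
  ],
)

```text
clock: 28.32
tool_pos: [0.5384, -0.1958, 0.1508]
eef_rot: [0.707, 0.707, -0.006, 0.006]
contact_force: [-1.4, 0.0, 8.6]
opening: 0.26
finger_force: 60.0
```

Collar seated at the original height. I'll relieve the press and open.

step_arm(
  steps=[
    [0, 0, -0.1, 0, 0, 0, 1],
    [0, 0, 0, 0, 0, 0, 0.2],
    [0, 0, 0, 0, 0, 0, 0],
    [0, 0, 0, 0, 0, 0, -1],
    [0, 0, 0, 0, 0, 0, -1],
    [0, 0, 0, 0, 0, 0, -1],
    [0, 0, 0, 0, 0, 0, -1],
    [0, 0, 0, 0, 0, 0, -1],
  ],
)

```text
clock: 29.32
tool_pos: [0.5383, -0.1956, 0.1508]
eef_rot: [0.707, 0.707, -0.006, 0.006]
contact_force: [-0.4, 0.3, -0.4]
opening: 0.992
finger_force: 0.0
```

step_arm(
  steps=[
    [0, 0, -1, 0, 0, 0, -1],
    [0, 0, -3, 0, 0, 0, -1],
    [0, 0, -3, 0, 0, 0, -1],
    [0, 0, -3, 0, 0, 0, -1],
    [0, 0, -3, 0, 0, 0, -1],
    [4, -4, 0, 0, 0, 0, -1],
    [5, -3, 0, 0, 0, 0, -1],
    [0, 0, 0, 0, 0, 0, -1],
  ],
)

```text
clock: 30.32
tool_pos: [0.4659, -0.0995, 0.2798]
eef_rot: [0.705, 0.709, -0.006, 0.005]
contact_force: [0.8, 0.2, 0.2]
opening: 1.0
finger_force: 0.0
```

step_arm(
  steps=[
    [5, 0, 0, 0, 0, 0, -1],
    [5, 0, 0, 0, 0, 0, -1],
    [5, 0, 0, 0, 0, 0, -1],
    [5, 0, 0, 0, 0, 0, -1],
    [5, 0, 0, 0, 0, 0, -1],
    [0, 0, 0, 0, 0, 0, -1],
  ],
)

```text
clock: 31.08
tool_pos: [0.4692, 0.1512, 0.2752]
eef_rot: [0.705, 0.71, -0.005, 0.006]
contact_force: [-0.1, -0.4, 0.3]
opening: 0.999
finger_force: 0.0
```

Run:
```python
from plant import r
from h import *
print(r.get_state()['tool_pos'])
t0=pickle.load(open('top0.pkl','rb'))['pixels'];s0=pickle.load(open('side0.pkl','rb'))['pixels']
t=r.snapshot('top');s=r.snapshot('side')
d=lambda a,b:(np.abs(a.astype(int)-b).max(2)>60).astype(int)
D=d(s['pixels'],s0)[120:185,245:315]
print('side rack changed px: left tools/whole',D.sum())
for row in D[::3]:print(''.join('.#'[v] for v in row))
D=d(t['pixels'],t0)[155:200,270:410]
for row in D[::3]:print(''.join('.#'[v] for v in row[::2]))
# balls by Hough in side+top bowl crop
h=cv2.cvtColor(t['pixels'],cv2.COLOR_RGB2HSV)
g=t['pixels'][160:220,145:205].mean(2)[::2].astype(int)
for row in g:print(''.join(' .:-=+*#%@'[min(9,v//26)] for v in row))
```

```text
[0.46921533 0.15123121 0.27522345]
side rack changed px: left tools/whole 1267
......................................................................
###########################...........................................
#..................####.....#######.##.#....##########................
###................................##########.####....########..####..
.##...................................................................
###...................................................................
##....................................................................
#######...............................................................
..................................................................####
#######..........................................................####.
#######..........................................................#####
########............................#####........................#####
............................##......#####.......#...###..........####.
.....##................###############################...........#####
.....##..............######
[... 2735 characters left out ...]
=+=*@@@@@@@@@@@@@@@#==-::::::
-:.:::::::::::::::--:::......+====%@@@@@@@@@@%@@@%==-:::::::
::.:::::::::::::::--:::......*====%@@@@@@@%#*##@@===-:::::::
...:::::::::::::::--:::......+=+==*@@@@@@@@@##@%==-:::::::::
...:::::::::::::::--::.......*-+==+%@@@@@@@%@@*==-:::::::::-
..:::::::::::::::--:::.......+-+==*%%@@@@@@@%==-:::::::::-==
.::::::::::::::::--:::.......+-+=-*%#@@@@@#===--::::---=====
::::::::::::::::--:::........+-+==#@@@@#=-=--------=========
:::::::::::::::--:::.........*-+==#*===------------=========
::::::::::::::--:::..........==+==----------------==========
::::::::::::---:::......:::..-=+==---------------===========
:::::::::::---::......:::::..==+==-------------=============
```

step_arm(
  steps=[
    [5, 0, 0, 0, 0, 0, -1],
    [5, -2, 0, 0, 0, 0, -1],
    [5, -3, 0, 0, 0, 0, -1],
    [5, -4, 0, 0, 0, 0, -1],
    [5, -4, 0, 0, 0, 0, -1],
    [5, -4, 0, 0, 0, 0, -1],
    [5, -4, 0, 0, 0, 0, -1],
    [5, -4, 0, 0, 0, 0, -1],
  ],
)

```text
clock: 32.17
tool_pos: [0.2248, 0.5409, 0.2684]
eef_rot: [0.709, 0.706, -0.006, 0.007]
contact_force: [1.1, 1.0, 0.6]
opening: 1.0
finger_force: 0.0
```

Run:
```python
from plant import r
from h import *
print(r.get_state()['tool_pos'])
t0=pickle.load(open('top0.pkl','rb'));s0=pickle.load(open('side0.pkl','rb'))
t=r.snapshot('top');s=r.snapshot('side');pickle.dump((t,s),open('end.pkl','wb'))
d=lambda a,b:(np.abs(a['pixels'].astype(int)-b['pixels']).max(2)>60).astype(int)
for D in(d(s,s0)[120:185:3,245:315],d(t,t0)[155:200:2,270:410:2]):
    for row in D:print(''.join('.#'[v] for v in row))
    print()
g=t['pixels'][160:220:2,145:205].mean(2).astype(int)
for row in g:print(''.join(' .:-=+*#%@'[min(9,v//26)] for v in row))
```

```text
[0.22480839 0.54090791 0.26844376]
......................................................................
......................................................................
......................................................................
......................................................................
......................................................................
......................................................................
......................................................................
......................................................................
......................................................................
......................................................................
......................................................................
......................................................................
......................................................................
......................................................................
......................................................................

[... 3261 characters left out ...]
@@@@@@@@@@@@@@@@@@@#=--::::::
======+@#=----*%%@@@@@#*####@@@@@@@@@@@@@@@@%%%@@%==-:::::::
=======@@#=---+%%@@@@@#*###@@@@@@@@@@@@@@@%**##@@===-:::::::
========*@%=---+#%%%%#**#%%@%#*###%@@@@@@@@%##@%==-:::::::::
========-+%@*-----+*####@@@@@@@#+##%@@@@@@@%@@*==-:::::::::-
========---#@%+----=+##*@@@@@@@%*%%%%@@@@@@@#==-:::::::::-==
=========----#@@%+---=+*#%@@@@@#*%###@@@@@#===--::::---=====
=========------=#%@@%+---=*******#%@@@@#=-=--------=========
=========----------=#%%%@@@@@@@@@%%*==-------------=========
==========----------------------------------------==========
===========---------------------------------------==========
============------------------------------------============
```

```bash
python3 -c "
from plant import r
print(r.finish_job())"
```

```text
the job is handed in; nothing more can be done
None
```

I stirred two clockwise turns from the far side, stood the stirrer back upright in its own hole, let go and handed the job in at 32 s; the handle tilted in the grip, so the tip often ran nearer 20 mm from the middle than the intended 26 mm (possibly about 12–19 mm early on the right side), final images show the rack as at the start, and the balls looked to be all in the bowl, though I did not count all eight.

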